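# Bring the red cup to the front of the cup carousel and hold it on the stop for ticketing

### The arm

A 7-joint arm with a two-finger parallel gripper is mounted at the origin on a cart in front of the work surface, level with it; the furniture and walls round the work are solid. World frame = base frame: x ahead of the robot, y to its left, z up, the work surface at z = 0. Lengths are in m, angles in rad, forces in N, time in s.
With the tool pointing down it reaches from about 0.425 to 0.925 m from the base axis. Payload 6.8 kg.
Tool frame: the origin (TCP) lies midway between the tips of the shut fingers; the grasp point (between the pads) lies 19 mm behind it; y points along the fingers, z is the direction in which the jaws open and shut, and the axes are right-handed (so a half turn about y gives the same grasp; the last joint's range is limited). The gripper opens to 85 mm and grips with 20 to 120 N. Pads are 22 mm wide; open, the fingers measure 114 mm over their backs; the gripper's body (76 mm by 85 mm) begins 54 mm behind the grasp point. The pads swing forward as they close: fully open they stand 13 mm farther back than shut.
Start: joints at [1.012, 0.477, 0.022, 1.555, -0.011, 1.109, -0.083], TCP at [0.294, -0.608, 0.231] pointing down, gripper open.
Joint ranges: [-2.96, 2.96], [-0.34, 2.1], [-1.41, 1.46], [0.24, 2.44], [-1.37, 4.51], [0.17, 1.92], [-2.96, 2.96]. Speed limits (rad/s): [2.39, 2.39, 3.14, 3.14, 3.14, 3.14, 3.14].

### API

Orientations are given as a unit quaternion [w, x, y, z].
In Python, from station import bot gives the robot as it stands. The module is installed in compiled form; this text tells all that it offers.
- The arm moves only by the shell command python3 -m crank 'ROWS' [FORCE]. ROWS is JSON, a list of rows, each an object with "linear": the shift along the tool's x, y, z in m, a list of three; "dr": the turn, a rotation vector about the tool's x, y, z in degrees, a list of three; "hand": the gripper command: -1 is shut, 1 is fully open, values between are in proportion. A call has 1 to 10 rows; each row is the pose to reach, as a shift and turn from the pose commanded when the call began, along the tool's axes at that moment; what a row does not reach only later rows make up. A row lasts 1/12 s, in which the tool goes at most 41.7 mm and 7.16 degrees, less where a joint would pass 70% of its speed; a pose out of reach is approached as far as the arm can. A call with a gripper value outside its range is refused whole. The fingers move at their own pace and stop on an object; FORCE is the grip in N (left out, the last holds). Time passes only in rows, so rows that repeat a pose let the fingers close. It gives the time, the measured TCP pose, the force and the opening at its end, in the units of the state.
- bot.get_obs(): the state, without advancing time (a new reading comes with each control period).
- bot.read_camera(name): name is "scene" or "side" or "wrist"; returns the picture (384x512x3 uint8, blue, green, red); there is no depth.
- bot.camera_params(name): a dict with "K" (3x3 intrinsics, pixels), "R" (3x3) and "t" (3): a world point X has camera coordinates R X + t; the wrist camera has in their place "hand_eye" (4x4, takes a point from camera to tool coordinates, whose origin is the TCP and whose axes are the tool frame's). Camera axes: x right, y down, z forward; pixel columns grow to the right and rows downward; lengths in m; the calibration is good to about 2 mm. A picture is of the moment at which its call begins: read the wrist's pose just before it. camera_params takes no time and is no camera call.
- bot.hand_in(): hands the job in, once; it reports no verdict.
Trained networks look in the newest picture that a camera, given by its name, has taken for a name from the list of things; names that differ only in an ending like _2 or _b are one class to them, and where a whole thing is asked for, a point or a joint stands for the part that bears it (a point fixed in the world has none). Each returns a list of dicts, best first, with "score" (0 to 1); they miss things now and then, are a little off and sometimes report something else, mostly with a low value. They report only what shows in the picture. A call takes as long as a camera call.
- bot.search_frame(camera, target): "extent" ([left, top, right, bottom] in pixels, round what is visible of it).
- bot.cut_out(camera, target): "pixels" (384x512 bool, what is visible of it) and "extent" ([left, top, right, bottom] in pixels, round what is visible of it).
- bot.place_of(camera, target): "xy" ([column, row] in pixels: a listed point, or the origin of a listed thing).
The state is a dict: "t": time; "q": joint angles; "joint_vel": joint speeds; "joint_torque": joint torques, N m; "eef_pos": TCP position; "tool_rot": TCP orientation; "contact_force": force on the tool from outside, world axes, zero at the start; "torque": the same for the moment, N m; "gripper_width": opening from 0.0 (shut) to 1.0 (fully open).
Only numpy, scipy, OpenCV 4.12 (cv2) and the standard library are available. Lean on these libraries where they do the work, as an engineer would, in place of code of your own. Each camera call takes 0.05 s, during which the arm holds its last target. There are 200 camera calls.

### The job

I want to stick a lot ticket on the red cup, so take the cup carousel by the black grip on its post and turn it the way its catch lets it run, anticlockwise seen from above, until the red cup has come just past the pointer at the front. Then turn it gently back until you feel the catch stop it with the red cup at the pointer, and finish still gripping it, pressing it lightly but steadily back against the stop so that it cannot move under my hand. Keep all the cups standing on their seats, and leave the ticket pad, the marker and the stapler where they lie.

Things in the scene. Friction and masses are not known exactly. Their poses are not given: they have to be found in the camera images.
- base: Dark steel foot of the cup carousel, fixed, 210 mm across. Origin on the turning axis at worktop height, z up; its -x axis points from the axis to the front pointer (dark upright tab with a white line and tip, 157 mm from the axis, 33 mm tall). It may stand turned by up to 0.45 rad.
- carousel: White round board, 260 mm across, top 40 mm up, with 5 rubber seats 85 mm from the axis, 72 degrees apart; under its rim a brass dowel (10 mm) per seat, 136 mm from the axis. Origin on the axis at worktop height, x along the bar grip. Runs anticlockwise from above (0.05 N m friction, up to 0.15 N m more and a click at each dowel); clockwise the catch stops it at the next dowel.
- carousel_grip (a point): Centre of the black bar grip on the carousel's post, on the axis, 142 mm above the worktop. Bar 66 mm long along x of this frame, 18 mm wide along y, 34 mm high; the frame turns with the carousel. Cup rims below it end 98 mm above the worktop. Turn at most about 1.5 rad a grasp, then take a new hold; let go, it stays where it is.
- front_place (a point): Fixed point 85 mm from the axis towards the front pointer, 42 mm above the worktop. The middle of a seat is just here when a dowel rests back against the catch.
- cup_red_center (a point): Red cup, the only red one: bowl 72 mm across, 54 mm tall, side handle; loose in a shallow-lipped rubber seat, handle to one side; the point is the centre of its bowl, half-way up, about 69 mm above the worktop.
- cup_grey_center (a point): White cup, bowl 72 mm across, 54 mm tall, side handle; loose in a shallow-lipped rubber seat, handle to one side; the point is the centre of its bowl, half-way up, about 69 mm above the worktop.
- cup_blue_center (a point): Blue cup, bowl 72 mm across, 54 mm tall, side handle; loose in a shallow-lipped rubber seat, handle to one side; the point is the centre of its bowl, half-way up, about 69 mm above the worktop.
- cup_blue_b_center (a point): Second blue cup, bowl 72 mm across, 54 mm tall, side handle; loose in a shallow-lipped rubber seat, handle to one side; the point is the centre of its bowl, half-way up, about 69 mm above the worktop.
- cup_mint_center (a point): Mint green cup, bowl 72 mm across, 54 mm tall, side handle; loose in a shallow-lipped rubber seat, handle to one side; the point is the centre of its bowl, half-way up, about 69 mm above the worktop.
- catch_bolt: Sprung steel tongue, 23 mm wide, in an aluminium cover (white arrow: free direction), 52 degrees anticlockwise of the pointer. A dowel coming anticlockwise pushes it out 8 mm (spring under 1 N); it springs back behind and its square face, rigid, stops the dowel from returning. A seat need go 2 to 3 degrees past the pointer to be caught; 6 to 10 is sure. x points outward.
- ticket_pad: Pad of lot tickets, 60 x 85 x 19 mm, right of the carousel; origin at the centre of its underside. Bystander.
- marker_red: Red felt marker, 126 x 18 x 20 mm, lying right of the carousel by the ticket pad. Bystander.
- stapler: Red desk stapler, 120 x 32 x 44 mm, lying right of the carousel. Bystander.

How it is judged:
On the way:
1. the red cup has come past the front pointer, anticlockwise (y of cup_red_center in the frame of base below -0.002 m and x of cup_red_center in the frame of base below -0.06 m), for 0.05 s.
At the end, for the whole second after the job is handed in: At the end the hand grips the carousel (over 2 N) and presses it back on the catch (1.5 to 40 N on the bolt; 1.5 N is 0.2 N m about the axis); it is still, the red cup is within 10 mm of the front place, all five cups stand upright on their seats, 75 to 95 mm from the axis (horizontal distance between cup_red_center and front_place below 0.01 m and contact force between catch_bolt and carousel above 1.5 N and contact force between the fingers and carousel above 2 N and angular speed of carousel below 0.1 rad/s and horizontal distance between cup_grey_center and carousel_grip between 0.075 and 0.095 m and angle between each of cup_grey_center, cup_red_center, cup_blue_center, cup_mint_center, cup_blue_b_center's own z axis and vertical below 0.2 rad and horizontal distance between cup_red_center and carousel_grip between 0.075 and 0.095 m and horizontal distance between cup_blue_center and carousel_grip between 0.075 and 0.095 m and horizontal distance between cup_mint_center and carousel_grip between 0.075 and 0.095 m and horizontal distance between cup_blue_b_center and carousel_grip between 0.075 and 0.095 m); the arm keeps its last pose, push and grip.
It fails at once if a cup is tipped or falls off the carousel (angle between any of cup_grey_center, cup_red_center, cup_blue_center, cup_mint_center, cup_blue_b_center's own z axis and vertical above 0.5 rad).
It fails at once if the catch is forced (more than 40 N on its bolt) (contact force between catch_bolt and carousel above 40 N).
It fails at once if the ticket pad, marker or stapler is shifted by more than 3 cm (distance of any of ticket_pad, marker_red, stapler from where it was at the start of the episode above 0.03 m).
It also fails if it takes over 67 s, if anything falls off the work surface, if the arm or the gripper's body presses on something with over 40 N, if the wrist force passes 120 N, or if a joint passes its speed limit or range.

## Working session

There is one attempt and no reset: what is moved stays moved. The work goes in short steps, Python scripts to look and compute and a shell command to move; the robot and the scene stay as the last step left them, time stands still between calls to the robot, and variables do not carry over. Pictures are saved under pics/ and viewed, about 8 in all and at most 12, crops included, and the job is handed in when it is done.

```bash
mkdir -p pics
cat > h.py <<'E'
import numpy as np, cv2
from station import bot
from scipy.spatial.transform import Rotation as R
def rot(q): return R.from_quat([q[1],q[2],q[3],q[0]]).as_matrix()
def ray(cam,uv,obs=None):
    p=bot.camera_params(cam);K=np.array(p["K"]);d=np.linalg.solve(K,[uv[0],uv[1],1.])
    if cam=="wrist":
        T=np.array(p["hand_eye"]);o=obs or bot.get_obs();W=rot(o["tool_rot"])
        return W@T[:3,3]+np.array(o["eef_pos"]),W@T[:3,:3]@d
    Rm=np.array(p["R"]);return -Rm.T@np.array(p["t"]),Rm.T@d
def atz(cam,uv,z,obs=None):
    c,d=ray(cam,uv,obs);return c+d*(z-c[2])/d[2]
def tri(pairs):
    A=np.zeros((3,3));b=np.zeros(3)
    for c,d in pairs:
        d=d/np.linalg.norm(d);P=np.eye(3)-np.outer(d,d);A+=P;b+=P@c
    return np.linalg.solve(A,b)
E
cat > look.py <<'E'
from h import *
import sys
np.set_printoptions(precision=4,suppress=True)
o=bot.get_obs();print(o["t"],o["eef_pos"],o["tool_rot"],"\n",rot(o["tool_rot"]))
Z=dict(base=0,carousel_grip=.142,cup_red_center=.069,cup_grey_center=.069,cup_blue_center=.069,cup_mint_center=.069,front_place=.042,catch_bolt=.035)
ims=[]
for cam in ["scene","side"]:
    im=bot.read_camera(cam);cv2.imwrite(f"pics/{cam}0.png",im)
    for n,z in Z.items():
        for r in bot.place_of(cam,n)[:2]:
            print(cam,n,round(r["score"],2),np.round(r["xy"],1),atz(cam,r["xy"],z))
E
python3 look.py; python3 -c "
import cv2,numpy as np
a=np.vstack([cv2.imread('pics/scene0.png'),cv2.imread('pics/side0.png')]);cv2.imwrite('pics/a.png',cv2.resize(np.hstack([cv2.imread('pics/scene0.png'),cv2.imread('pics/side0.png')]),(800,300),interpolation=cv2.INTER_AREA))"
```

```text
0.0 [ 0.2938 -0.607   0.2303] [ 0.1578 -0.1582  0.6898 -0.6886] 
 [[-0.9001 -0.0009  0.4357]
 [-0.4357  0.0016 -0.9001]
 [ 0.0002 -1.     -0.0018]]
scene base 0.47 [226.7 208.5] [ 0.6796 -0.1678  0.    ]
scene carousel_grip 0.9 [206.8 191. ] [ 0.5715 -0.0229  0.142 ]
scene cup_red_center 0.96 [164.4 228.3] [0.6141 0.0572 0.069 ]
scene cup_red_center 0.32 [240.4 228.6] [ 0.5055 -0.0536  0.069 ]
scene cup_grey_center 0.8 [243.3 228.6] [ 0.5013 -0.0578  0.069 ]
scene cup_grey_center 0.58 [209.8 250.5] [0.4898 0.0397 0.069 ]
scene cup_blue_center 0.61 [185.6 209.9] [ 0.6457 -0.0189  0.069 ]
scene cup_blue_center 0.43 [205.2 191.1] [ 0.6875 -0.1074  0.069 ]
scene cup_mint_center 0.57 [204.7 246.1] [0.5076 0.0376 0.069 ]
scene catch_bolt 0.52 [271.5 237.5] [ 0.4728 -0.1136  0.035 ]
side carousel_grip 0.6 [230.5 227.3] [ 0.573  -0.0143  0.142 ]
side cup_red_center 0.69 [202.4 275.4] [0.6129 0.0656 0.069 ]
side cup_grey_center 0.87 [269.5 238.3] [ 0.5007 -0.0549  0.069 ]
side cup_blue_center 0.72 [195.1 237.2] [ 0.6594 -0.018   0.069 ]
side cup_mint_center 0.92 [249.9 273.6] [0.5203 0.0381 0.069 ]
side catch_bolt 0.61 [282.  227.8] [ 0.483  -0.1124  0.035 ]
```

View pics/scene0.png

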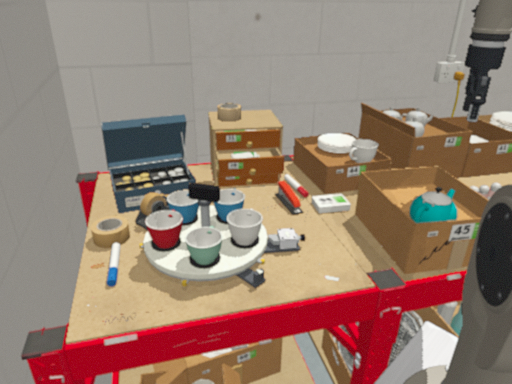

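View pics/side0.png

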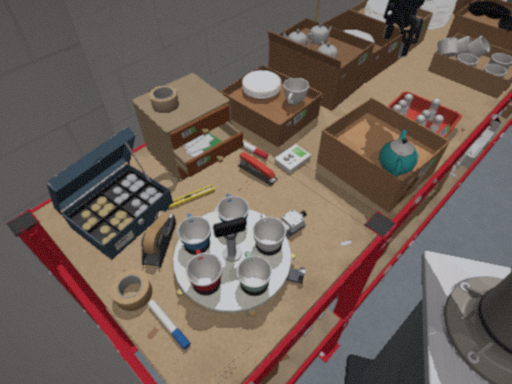

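The scene picture shows the carousel with the grip near (205,191), the catch at (290,238) and the pointer near (255,277). In the side picture the pointer is near (297,274). I'll zoom in on both.

```bash
python3 -c "
import cv2,numpy as np
a=cv2.imread('pics/scene0.png')[170:300,130:310];b=cv2.imread('pics/side0.png')[185:315,165:345]
f=lambda i:cv2.resize(i,None,fx=4,fy=4,interpolation=cv2.INTER_CUBIC)
cv2.imwrite('pics/b.png',cv2.resize(np.vstack([f(a),f(b)]),None,fx=.575,fy=.575))
from h import *
for cam,l in (('scene',[(192,185),(218,190)]),('side',[(215,227),(245,220)])):
  P=[atz(cam,p,.155) for p in l];d=P[1]-P[0];print(cam,P,np.linalg.norm(d),np.degrees(np.arctan2(d[1],d[0])))
print(bot.camera_params('wrist'))
"
```

```text
scene [array([ 0.59237343, -0.00256933,  0.155     ]), array([ 0.53945585, -0.02584155,  0.155     ])] 0.05780887610758901 -156.26095171308287
side [array([0.59928633, 0.00087771, 0.155     ]), array([ 0.54684493, -0.0296936 ,  0.155     ])] 0.060701777410891423 -149.75947203713667
{'K': array([[311.81202127,   0.        , 252.94346286],
       [  0.        , 311.81202127, 193.1152553 ],
       [  0.        ,   0.        ,   1.        ]]), 'hand_eye': array([[-1.44984532e-03,  9.58017594e-01,  2.86705749e-01,
        -7.28571870e-02],
       [ 3.02384126e-04, -2.86705617e-01,  9.58018683e-01,
        -1.42382373e-01],
       [ 9.99998903e-01,  1.47567417e-03,  1.25989485e-04,
         5.36624535e-05],
       [ 0.00000000e+00,  0.00000000e+00,  0.00000000e+00,
         1.00000000e+00]])}
```

View pics/b.png

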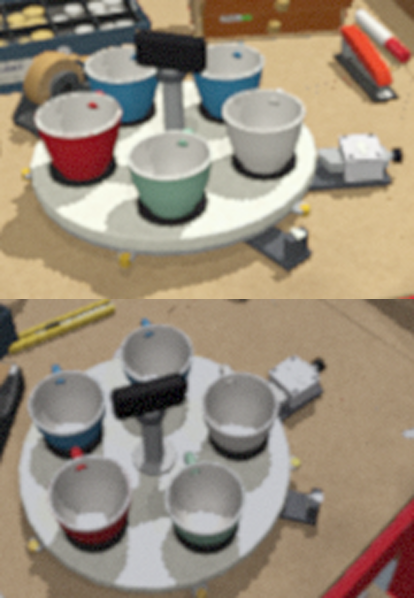

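Bar runs at about 27–30° (mod 180), and the tool's x axis already sits at about 26°. The pointer is about 52° clockwise of the catch, so red needs roughly 119° in two holds. I'll go up first, then over.

```bash
python3 -m crank '[{"linear":[0,-0.04,0],"dr":[0,0,0],"hand":1},{"linear":[0,-0.08,0],"dr":[0,0,0],"hand":1},{"linear":[0,-0.12,0],"dr":[0,0,0],"hand":1},{"linear":[0,-0.16,0],"dr":[0,0,0],"hand":1},{"linear":[0,-0.17,0],"dr":[0,0,0],"hand":1},{"linear":[-0.026,-0.17,-0.021],"dr":[0,0,0],"hand":1},{"linear":[-0.052,-0.17,-0.042],"dr":[0,0,0],"hand":1}]'
python3 -m crank '[{"linear":[-0.454,0,-0.365],"dr":[0,0,0],"hand":1},{"linear":[-0.454,0,-0.365],"dr":[0,0,0],"hand":1},{"linear":[-0.454,0,-0.365],"dr":[0,0,0],"hand":1},{"linear":[-0.454,0,-0.365],"dr":[0,0,0],"hand":1},{"linear":[-0.454,0,-0.365],"dr":[0,0,0],"hand":1},{"linear":[-0.454,0,-0.365],"dr":[0,0,0],"hand":1},{"linear":[-0.454,0,-0.365],"dr":[0,0,0],"hand":1},{"linear":[-0.454,0,-0.365],"dr":[0,0,0],"hand":1},{"linear":[-0.454,0,-0.365],"dr":[0,0,0],"hand":1},{"linear":[-0.454,0,-0.365],"dr":[0,0,0],"hand":1}]'
```

```text
t: 1.48
eef_pos: [0.3215, -0.5483, 0.4022]
tool_rot: [-0.157, 0.156, -0.689, 0.69]
contact_force: [0.6, -0.0, -0.1]
gripper_width: 0.999
t: 2.32
eef_pos: [0.5015, -0.1687, 0.4016]
tool_rot: [-0.158, 0.158, -0.689, 0.689]
contact_force: [0.5, -0.6, 0.7]
gripper_width: 1.001
```

```bash
python3 -m crank '[{"linear":[-0.032,0,-0.026],"dr":[0,0,0],"hand":1},{"linear":[-0.064,0,-0.052],"dr":[0,0,0],"hand":1},{"linear":[-0.096,0,-0.078],"dr":[0,0,0],"hand":1},{"linear":[-0.128,0,-0.104],"dr":[0,0,0],"hand":1},{"linear":[-0.128,0,-0.104],"dr":[0,0,0],"hand":1},{"linear":[-0.128,0,-0.104],"dr":[0,0,0],"hand":1},{"linear":[-0.128,0,-0.104],"dr":[0,0,0],"hand":1}]'
cat > wl.py <<'E'
from h import *
import sys
np.set_printoptions(precision=4,suppress=True)
o=bot.get_obs();im=bot.read_camera("wrist");cv2.imwrite(f"pics/{sys.argv[1]}.png",im)
print(o["t"],o["eef_pos"],o["q"],o["gripper_width"])
Z=dict(carousel_grip=.142,cup_red_center=.069,cup_grey_center=.069,cup_blue_center=.069,cup_mint_center=.069,catch_bolt=.035,base=0)
for n,z in Z.items():
    for r in bot.place_of("wrist",n)[:2]:
        print(n,round(r["score"],2),np.round(r["xy"],1),atz("wrist",r["xy"],z,o))
r=bot.cut_out("wrist","carousel_grip")
if r: print("grip",r[0]["score"],r[0]["extent"],r[0]["pixels"].sum())
E
python3 wl.py w1
```

```text
t: 2.9
eef_pos: [0.5709, -0.0219, 0.401]
tool_rot: [-0.158, 0.158, -0.689, 0.689]
contact_force: [0.5, -0.7, -0.3]
gripper_width: 0.998
2.9 [ 0.5709 -0.0219  0.401 ] [ 0.24    0.2191 -0.3787  1.549   0.0823  1.3897 -1.2656] 0.9980308479430271
carousel_grip 0.68 [249.1 152.6] [ 0.5753 -0.0144  0.142 ]
cup_red_center 0.98 [210.6 102.2] [0.6063 0.0639 0.069 ]
cup_grey_center 0.83 [257.3 199.6] [ 0.5019 -0.0633  0.069 ]
cup_blue_center 0.66 [449.5 199.2] [ 0.6366 -0.3392  0.069 ]
cup_blue_center 0.65 [279.7  94.9] [ 0.6594 -0.0223  0.069 ]
cup_mint_center 0.9 [199.4 166.4] [0.5112 0.0411 0.069 ]
catch_bolt 0.51 [281.7 212.2] [ 0.4901 -0.1167  0.035 ]
catch_bolt 0.18 [448.4 202.6] [ 0.6308 -0.3662  0.035 ]
base 0.23 [207.4 103.3] [0.5979 0.0758 0.    ]
grip 0.72 [164.0, 56.8, 331.8, 221.8] 10635
```

View pics/w1.png

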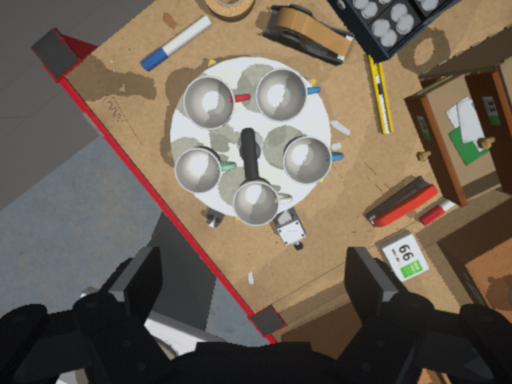

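The wrist view shows all five cups upright and the bar vertical in the image at (250,155). The pointer tip is at (214,217) and the catch at (285,215).

Run:
```python
from h import *
from scipy.optimize import least_squares
np.set_printoptions(precision=4,suppress=True)
im=cv2.imread("pics/w1.png")
P=np.array([atz("wrist",p,.098)[:2] for p in [(211,103),(281,95),(307,160),(256,203),(198,170)]])
f=lambda v:np.concatenate([[P[i][0]-v[0]-v[3]*np.cos(v[2]-i*2*np.pi/5),P[i][1]-v[1]-v[3]*np.sin(v[2]-i*2*np.pi/5)] for i in range(5)])
s=least_squares(f,[.572,-.018,1.1,.085]);print("cups fit",s.x,np.degrees(s.x[2]),"res",s.fun)
g=cv2.cvtColor(im,cv2.COLOR_BGR2GRAY);m=np.zeros_like(g);m[125:188,236:266]=(g[125:188,236:266]<60)
n,l,st,c=cv2.connectedComponentsWithStats(m);k=1+np.argmax(st[1:,4]);ys,xs=np.where(l==k);print(st[k],c[k])
r=cv2.minAreaRect(np.c_[xs,ys].astype(np.float32));print(r)
B=cv2.boxPoints(r);W=np.array([atz("wrist",b,.15) for b in B]);print(W)
lv=[np.array([atz("wrist",p,.159)[:2] for p in [(xs[ys==y].mean(),y)]])[0] for y in (ys.min()+4,ys.max()-4)]
d=lv[0]-lv[1];print("bar",lv,np.degrees(np.arctan2(d[1],d[0])))
for n,p,z in [("pointer",(214,217),.033),("catch",(285,215),.04)]:
  q=atz("wrist",p,z)[:2];e=q-s.x[:2];print(n,q,np.linalg.norm(e),np.degrees(np.arctan2(e[1],e[0]))%360)
```

```text
cups fit [ 0.576  -0.0157  1.1757  0.0831] 67.36347412814703 res [-0.0003 -0.0011  0.0001  0.0007  0.0004 -0.0002 -0.0005 -0.0002  0.0003
  0.0009]
[242 129  11  51 125] [245.128 151.224]
((246.54249572753906, 153.95919799804688), (9.956171989440918, 50.051631927490234), 1.1934894323349)
[[ 0.5412 -0.0191  0.15  ]
 [ 0.5996  0.007   0.15  ]
 [ 0.6048 -0.0042  0.15  ]
 [ 0.5466 -0.0309  0.15  ]]
bar [array([0.5962, 0.0045]), array([ 0.5512, -0.0231])] 31.515533796489922
pointer [ 0.4301 -0.0144] 0.1459590946566932 179.50455656442801
catch [ 0.4896 -0.1226] 0.13750406534674278 231.07377028280402
```

Good fit: axis at (0.576, -0.016), red at 67.4°, pointer at 179.5° (radius 146 mm to its tip) and catch at 231°. Seats and bar agree on a bar angle of 31.4°, so red needs about 112° plus overshoot. Next I align and descend.

```bash
python3 -m crank '[{"linear":[-0.007,0.03,-0.003],"dr":[0,-5.6,0],"hand":1},{"linear":[-0.007,0.06,-0.003],"dr":[0,-5.6,0],"hand":1},{"linear":[-0.007,0.09,-0.003],"dr":[0,-5.6,0],"hand":1},{"linear":[-0.007,0.12,-0.003],"dr":[0,-5.6,0],"hand":1},{"linear":[-0.007,0.15,-0.003],"dr":[0,-5.6,0],"hand":1},{"linear":[-0.007,0.18,-0.003],"dr":[0,-5.6,0],"hand":1},{"linear":[-0.007,0.18,-0.003],"dr":[0,-5.6,0],"hand":1},{"linear":[-0.007,0.18,-0.003],"dr":[0,-5.6,0],"hand":1}]'; python3 wl.py w2
```

```text
t: 4.02
eef_pos: [0.5752, -0.0157, 0.2205]
tool_rot: [0.19, -0.193, 0.681, -0.68]
contact_force: [0.3, -0.1, 0.2]
gripper_width: 0.998
4.0167 [ 0.5752 -0.0157  0.2205] [ 0.227   0.3546 -0.3871  1.787   0.1527  1.0325 -1.2397] 0.9981186084905339
carousel_grip 0.55 [253.2 202.9] [ 0.5743 -0.0164  0.142 ]
cup_red_center 0.65 [196.  103.9] [0.6069 0.0645 0.069 ]
cup_grey_center 0.56 [253.  257.8] [ 0.5014 -0.0608  0.069 ]
cup_blue_center 0.76 [307.  110.9] [ 0.6544 -0.0247  0.069 ]
cup_blue_center 0.2 [447.6 266.4] [ 0.6005 -0.2415  0.069 ]
cup_mint_center 0.67 [171.3 205.7] [0.5081 0.0389 0.069 ]
catch_bolt 0.66 [288.  270.7] [ 0.4928 -0.1147  0.035 ]
catch_bolt 0.55 [331.8 202.1] [ 0.5899 -0.1088  0.035 ]
base 0.56 [193.6 105.5] [0.5967 0.0758 0.    ]
grip 0.76 [125.6, 36.8, 375.8, 274.4] 23295
```

View pics/w2.png

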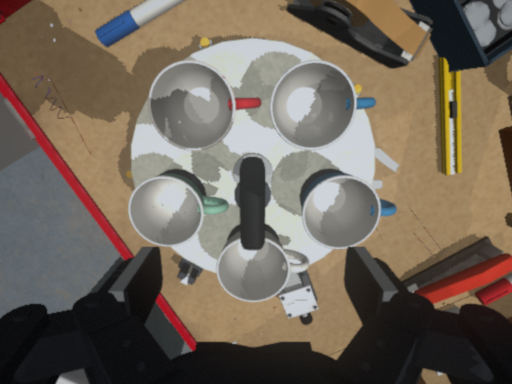

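The bar at (253,200) is vertical in the image and centred between the fingers, with its estimated centre within 1 mm of the tool. Descend and grip.

```bash
python3 -m crank '[{"linear":[0,0.03,0],"dr":[0,0,0],"hand":1},{"linear":[0,0.06,0],"dr":[0,0,0],"hand":1},{"linear":[0,0.08,0],"dr":[0,0,0],"hand":1},{"linear":[0,0.098,0],"dr":[0,0,0],"hand":1},{"linear":[0,0.098,0],"dr":[0,0,0],"hand":1},{"linear":[0,0.098,0],"dr":[0,0,0],"hand":1}]' && python3 -m crank '[{"linear":[0,0,0],"dr":[0,0,0],"hand":-1},{"linear":[0,0,0],"dr":[0,0,0],"hand":-1},{"linear":[0,0,0],"dr":[0,0,0],"hand":-1},{"linear":[0,0,0],"dr":[0,0,0],"hand":-1},{"linear":[0,0,0],"dr":[0,0,0],"hand":-1},{"linear":[0,0,0],"dr":[0,0,0],"hand":-1},{"linear":[0,0,0],"dr":[0,0,0],"hand":-1},{"linear":[0,0,0],"dr":[0,0,0],"hand":-1}]' 60; python3 -c "
from station import bot;o=bot.get_obs();print(o['torque'],o['q'])"
```

```text
t: 4.97
eef_pos: [0.5757, -0.0155, 0.123]
tool_rot: [0.191, -0.192, 0.681, -0.68]
contact_force: [-0.3, 0.7, 0.8]
gripper_width: 1.002
t: 5.63
eef_pos: [0.5764, -0.0142, 0.1253]
tool_rot: [0.192, -0.191, 0.681, -0.68]
contact_force: [-4.8, 2.4, 14.0]
gripper_width: 0.205
[0.61539782 1.2211627  0.00213068] [ 0.20094403  0.46484196 -0.36452022  1.87121285  0.21485904  0.84245801
 -1.29343997]
```

```bash
python3 -m crank '[{"linear":[0,-0.001,0],"dr":[0,-1.5,0],"hand":-1},{"linear":[0,-0.002,0],"dr":[0,-4,0],"hand":-1},{"linear":[0,-0.002,0],"dr":[0,-7,0],"hand":-1},{"linear":[0,-0.002,0],"dr":[0,-10,0],"hand":-1},{"linear":[0,-0.002,0],"dr":[0,-13,0],"hand":-1},{"linear":[0,-0.002,0],"dr":[0,-16,0],"hand":-1},{"linear":[0,-0.002,0],"dr":[0,-19,0],"hand":-1},{"linear":[0,-0.002,0],"dr":[0,-22,0],"hand":-1},{"linear":[0,-0.002,0],"dr":[0,-25,0],"hand":-1},{"linear":[0,-0.002,0],"dr":[0,-28,0],"hand":-1}]' 
python3 -c "
from station import bot;o=bot.get_obs();print(o['torque'],o['q'])"
python3 -m crank '[{"linear":[0,0,0],"dr":[0,-3,0],"hand":-1},{"linear":[0,0,0],"dr":[0,-6,0],"hand":-1},{"linear":[0,0,0],"dr":[0,-9,0],"hand":-1},{"linear":[0,0,0],"dr":[0,-12,0],"hand":-1},{"linear":[0,0,0],"dr":[0,-15,0],"hand":-1},{"linear":[0,0,0],"dr":[0,-18,0],"hand":-1},{"linear":[0,0,0],"dr":[0,-21,0],"hand":-1},{"linear":[0,0,0],"dr":[0,-24,0],"hand":-1},{"linear":[0,0,0],"dr":[0,-27,0],"hand":-1},{"linear":[0,0,0],"dr":[0,-29,0],"hand":-1}]' 
python3 wl.py w3; python3 -c "
from h import *;o=bot.get_obs();M=rot(o['tool_rot']);print(o['torque'],np.degrees(np.arctan2(M[1,0],M[0,0])))"
```

```text
t: 6.47
eef_pos: [0.5755, -0.0133, 0.1254]
tool_rot: [0.352, -0.352, 0.614, -0.613]
contact_force: [-3.6, 5.5, 0.4]
gripper_width: 0.198
[ 0.98044977  0.38640933 -0.05644335] [ 0.28699938  0.48251771 -0.47850638  1.86574877  0.28254272  0.86103713
 -0.85962276]
t: 7.3
eef_pos: [0.5743, -0.013, 0.1254]
tool_rot: [0.494, -0.495, 0.507, -0.504]
contact_force: [-7.7, 5.4, 4.4]
gripper_width: 0.202
7.3 [ 0.5743 -0.013   0.1254] [ 0.3734  0.5061 -0.5951  1.8611  0.3556  0.8847 -0.4153] 0.20241669661546155
carousel_grip 0.58 [254.1 272.5] [ 0.5747 -0.0155  0.142 ]
cup_red_center 0.93 [167.3 112. ] [0.5225 0.0539 0.069 ]
cup_blue_center 0.96 [335.3 115.3] [0.6264 0.0498 0.069 ]
cup_mint_center 0.89 [139.6 248. ] [ 0.4939 -0.0381  0.069 ]
grip 0.95 [80.8, 13.7, 424.1, 348.6] 38422
[1.11181969 1.07691485 0.06474696] -91.41599013606644
```

View pics/w3.png

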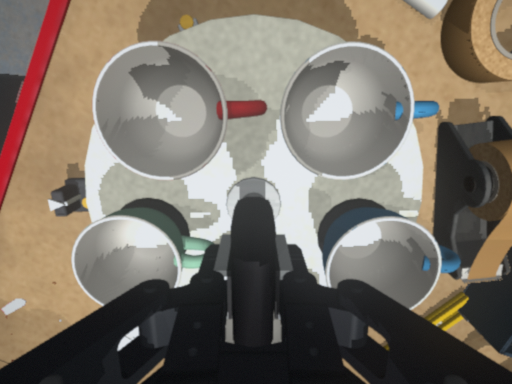

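Red is now at about 124.6° and mint has passed the catch. All cups are upright. I'll take a fresh hold and re-centre, then turn 62° further.

```bash
python3 -m crank '[{"linear":[0,0,0],"dr":[0,0,0],"hand":0},{"linear":[0,0,0],"dr":[0,0,0],"hand":0},{"linear":[-0.002,0,-0.001],"dr":[0,0,0],"hand":0},{"linear":[-0.002,0,-0.001],"dr":[0,0,0],"hand":-1},{"linear":[-0.002,0,-0.001],"dr":[0,0,0],"hand":-1},{"linear":[-0.002,0,-0.001],"dr":[0,0,0],"hand":-1},{"linear":[-0.002,0,-0.001],"dr":[0,0,0],"hand":-1},{"linear":[-0.002,0,-0.001],"dr":[0,0,0],"hand":-1},{"linear":[-0.002,0,-0.001],"dr":[0,0,0],"hand":-1},{"linear":[-0.002,0,-0.001],"dr":[0,0,0],"hand":-1}]'
python3 -m crank '[{"linear":[0,0,0],"dr":[0,-1.5,0],"hand":-1},{"linear":[0,0,0],"dr":[0,-4,0],"hand":-1},{"linear":[0,0,0],"dr":[0,-7,0],"hand":-1},{"linear":[0,0,0],"dr":[0,-10,0],"hand":-1},{"linear":[0,0,0],"dr":[0,-13,0],"hand":-1},{"linear":[0,0,0],"dr":[0,-16,0],"hand":-1},{"linear":[0,0,0],"dr":[0,-19,0],"hand":-1},{"linear":[0,0,0],"dr":[0,-22,0],"hand":-1},{"linear":[0,0,0],"dr":[0,-25,0],"hand":-1},{"linear":[0,0,0],"dr":[0,-28,0],"hand":-1}]' 
python3 -m crank '[{"linear":[0,0,0],"dr":[0,-3,0],"hand":-1},{"linear":[0,0,0],"dr":[0,-6,0],"hand":-1},{"linear":[0,0,0],"dr":[0,-9,0],"hand":-1},{"linear":[0,0,0],"dr":[0,-12,0],"hand":-1},{"linear":[0,0,0],"dr":[0,-15,0],"hand":-1},{"linear":[0,0,0],"dr":[0,-18,0],"hand":-1},{"linear":[0,0,0],"dr":[0,-20,0],"hand":-1},{"linear":[0,0,0],"dr":[0,-20,0],"hand":-1}]'
cat > st.py <<'E'
from h import *
o=bot.get_obs();M=rot(o['tool_rot']);print(o['t'],np.round(o['eef_pos'],4),'F',np.round(o['contact_force'],1),'T',np.round(o['torque'],3),'yaw',np.degrees(np.arctan2(M[1,0],M[0,0])),o['gripper_width'],np.round(o['q'],2))
E
python3 wl.py w4; python3 st.py
```

```text
t: 8.58
eef_pos: [0.5743, -0.0137, 0.1254]
tool_rot: [0.492, -0.494, 0.507, -0.507]
contact_force: [-5.0, 0.7, 5.1]
gripper_width: 0.202
t: 9.42
eef_pos: [0.5735, -0.0139, 0.1254]
tool_rot: [-0.601, 0.603, -0.372, 0.371]
contact_force: [-8.1, -0.8, 8.6]
gripper_width: 0.205
t: 10.08
eef_pos: [0.573, -0.0142, 0.1254]
tool_rot: [-0.656, 0.658, -0.263, 0.261]
contact_force: [-11.3, -2.0, 11.3]
gripper_width: 0.2
10.0833 [ 0.573  -0.0142  0.1254] [ 0.5083  0.5587 -0.7847  1.8545  0.4856  0.9351  0.3127] 0.19981920192872923
carousel_grip 0.85 [249.6 270. ] [ 0.5726 -0.0161  0.142 ]
cup_red_center 0.87 [171.  112.8] [ 0.4903 -0.0063  0.069 ]
cup_grey_center 0.44 [365.4 248.2] [0.6463 0.0247 0.069 ]
cup_blue_center 0.91 [335.  112.5] [0.5598 0.0675 0.069 ]
cup_blue_center 0.25 [249.3 272. ] [ 0.6041 -0.0477  0.069 ]
cup_mint_center 0.89 [138.9 250. ] [ 0.5381 -0.0923  0.069 ]
catch_bolt 0.7 [ 90.3 210.1] [ 0.4918 -0.1157  0.035 ]
grip 0.95 [80.1, 13.1, 423.8, 347.2] 37098
10.5333 [ 0.573  -0.0143  0.1254] F [-11.2  -2.5  10.6] T [-0.178  1.797  0.091] yaw -43.55721107539313 0.20027354157483837 [ 0.51  0.56 -0.78  1.85  0.49  0.93  0.31]
```

View pics/w4.png

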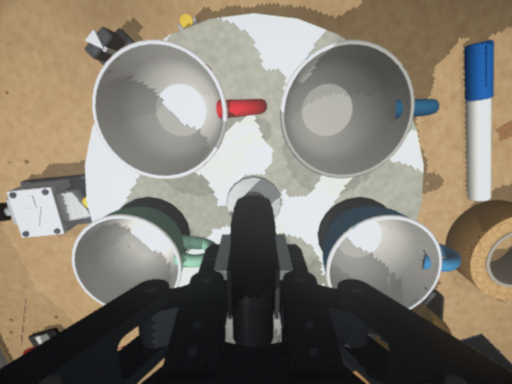

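Red is at about 172°, still short of the pointer, whose tip shows at (100,42). I'll turn 16° more, relieving the sideways load.

```bash
python3 -m crank '[{"linear":[-0.0005,0,-0.0005],"dr":[0,-2,0],"hand":-1},{"linear":[-0.001,0,-0.001],"dr":[0,-4.5,0],"hand":-1},{"linear":[-0.0014,0,-0.0014],"dr":[0,-7,0],"hand":-1},{"linear":[-0.0014,0,-0.0014],"dr":[0,-9.5,0],"hand":-1},{"linear":[-0.0014,0,-0.0014],"dr":[0,-12,0],"hand":-1},{"linear":[-0.0014,0,-0.0014],"dr":[0,-14.5,0],"hand":-1},{"linear":[-0.0014,0,-0.0014],"dr":[0,-16,0],"hand":-1},{"linear":[-0.0014,0,-0.0014],"dr":[0,-16,0],"hand":-1},{"linear":[-0.0014,0,-0.0014],"dr":[0,-16,0],"hand":-1}]' ; python3 st.py; python3 wl.py w5 | grep -E "red|mint|catch"
```

```text
t: 11.28
eef_pos: [0.5727, -0.0146, 0.1254]
tool_rot: [-0.686, 0.687, -0.169, 0.168]
contact_force: [-5.0, -2.5, 5.8]
gripper_width: 0.2
11.2833 [ 0.5727 -0.0146  0.1254] F [-5.  -2.5  5.8] T [-0.411  0.77   0.052] yaw -27.58190571384789 0.199594196814932 [ 0.55  0.58 -0.85  1.85  0.53  0.95  0.55]
cup_red_center 0.78 [169. 113.] [ 0.4907 -0.0306  0.069 ]
cup_mint_center 0.73 [140.7 250.4] [ 0.5614 -0.0981  0.069 ]
catch_bolt 0.95 [ 89.6 166.1] [ 0.4932 -0.1134  0.035 ]
```

View pics/w5.png

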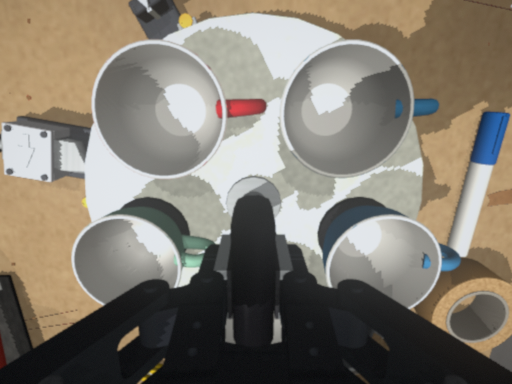

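Red is at about 188.4°, roughly 9° past the pointer (178.7–179.5°). Its dowel is beyond the catch tongue. Now I turn gently back and feel for the stop, expected near yaw -36.5°.

```bash
python3 -m crank '[{"linear":[0,0,0],"dr":[0,1,0],"hand":-1},{"linear":[0,0,0],"dr":[0,2,0],"hand":-1},{"linear":[0,0,0],"dr":[0,3,0],"hand":-1},{"linear":[0,0,0],"dr":[0,4,0],"hand":-1},{"linear":[0,0,0],"dr":[0,5,0],"hand":-1},{"linear":[0,0,0],"dr":[0,6,0],"hand":-1},{"linear":[0,0,0],"dr":[0,6,0],"hand":-1}]'; python3 st.py
python3 -m crank '[{"linear":[0,0,0],"dr":[0,0.5,0],"hand":-1},{"linear":[0,0,0],"dr":[0,1,0],"hand":-1},{"linear":[0,0,0],"dr":[0,1.5,0],"hand":-1},{"linear":[0,0,0],"dr":[0,2,0],"hand":-1},{"linear":[0,0,0],"dr":[0,2,0],"hand":-1}]'; python3 st.py
```

```text
t: 12.32
eef_pos: [0.5728, -0.0145, 0.1254]
tool_rot: [-0.676, 0.677, -0.205, 0.204]
contact_force: [-3.7, -2.7, 5.4]
gripper_width: 0.205
12.3167 [ 0.5728 -0.0145  0.1254] F [-3.7 -2.7  5.4] T [-0.499  0.799 -0.011] yaw -33.637248136996305 0.20469732220043463 [ 0.54  0.57 -0.82  1.86  0.51  0.94  0.46]
t: 12.73
eef_pos: [0.5728, -0.0144, 0.1254]
tool_rot: [-0.673, 0.674, -0.216, 0.216]
contact_force: [-4.4, -1.1, 5.6]
gripper_width: 0.199
12.7333 [ 0.5728 -0.0144  0.1254] F [-4.4 -1.1  5.6] T [-0.562  0.814 -0.096] yaw -35.59220384549488 0.19948294563827082 [ 0.53  0.57 -0.82  1.86  0.51  0.94  0.43]
```

```bash
for i in 1 2 3; do :; done; python3 -m crank '[{"linear":[0,0,0],"dr":[0,0.5,0],"hand":-1},{"linear":[0,0,0],"dr":[0,1,0],"hand":-1},{"linear":[0,0,0],"dr":[0,1,0],"hand":-1}]'>/dev/null; python3 st.py
python3 -m crank '[{"linear":[0,0,0],"dr":[0,0.5,0],"hand":-1},{"linear":[0,0,0],"dr":[0,1,0],"hand":-1},{"linear":[0,0,0],"dr":[0,1,0],"hand":-1}]'>/dev/null; python3 st.py
python3 -m crank '[{"linear":[0,0,0],"dr":[0,0.5,0],"hand":-1},{"linear":[0,0,0],"dr":[0,1,0],"hand":-1},{"linear":[0,0,0],"dr":[0,1,0],"hand":-1}]'>/dev/null; python3 st.py
```

```text
12.9833 [ 0.5728 -0.0144  0.1254] F [-3.6 -2.5  5.7] T [-0.42   0.845  0.724] yaw -36.47972742208333 0.2009182079229188 [ 0.53  0.57 -0.81  1.86  0.51  0.94  0.42]
13.2333 [ 0.5729 -0.0144  0.1255] F [-3.9 -2.7  5.8] T [-0.52   0.816  1.454] yaw -37.36379048028687 0.19942766344535537 [ 0.53  0.56 -0.81  1.86  0.5   0.94  0.4 ]
13.4833 [ 0.5731 -0.0146  0.1255] F [-2.6 -3.8  5.3] T [-0.603  0.651  1.381] yaw -38.36540422700982 0.20096826625532901 [ 0.52  0.56 -0.8   1.86  0.5   0.94  0.39]
```

The stop is felt: torque about the axis rose from about 0 to 1.45 N m near yaw -36°, then levelled off as the pads began to twist on the bar. I'll ease back to a lighter press.

```bash
python3 -m crank '[{"linear":[0,0,0],"dr":[0,-0.3,0],"hand":-1},{"linear":[0,0,0],"dr":[0,-0.7,0],"hand":-1},{"linear":[0,0,0],"dr":[0,-0.7,0],"hand":-1},{"linear":[0,0,0],"dr":[0,-0.7,0],"hand":-1}]'>/dev/null; python3 st.py
python3 -m crank '[{"linear":[0,0,0],"dr":[0,0,0],"hand":-1},{"linear":[0,0,0],"dr":[0,0,0],"hand":-1},{"linear":[0,0,0],"dr":[0,0,0],"hand":-1},{"linear":[0,0,0],"dr":[0,0,0],"hand":-1},{"linear":[0,0,0],"dr":[0,0,0],"hand":-1},{"linear":[0,0,0],"dr":[0,0,0],"hand":-1},{"linear":[0,0,0],"dr":[0,0,0],"hand":-1},{"linear":[0,0,0],"dr":[0,0,0],"hand":-1},{"linear":[0,0,0],"dr":[0,0,0],"hand":-1},{"linear":[0,0,0],"dr":[0,0,0],"hand":-1}]'>/dev/null; python3 st.py; python3 wl.py w6 | grep -E "red|mint|catch"
python3 - <<'E'
from h import *
for c in("scene","side"):
    cv2.imwrite(f"pics/{c}6.png",bot.read_camera(c))
    for r in bot.place_of(c,"cup_red_center")[:1]: print(c,r["score"],atz(c,r["xy"],.069))
    for r in bot.place_of(c,"front_place")[:1]: print(c,"fp",r["score"],atz(c,r["xy"],.042))
a=cv2.imread('pics/side6.png')[170:330,150:360];cv2.imwrite('pics/c.png',np.hstack([cv2.resize(a,(504,384)),cv2.imread('pics/w6.png')[:, :290]]))
E
```

```text
13.8167 [ 0.5731 -0.0145  0.1255] F [-3.3 -3.2  5.1] T [-0.555  0.598  0.939] yaw -37.72083754191626 0.20159079407738212 [ 0.52  0.56 -0.81  1.86  0.5   0.94  0.4 ]
14.65 [ 0.5731 -0.0146  0.1255] F [-3.5 -3.5  5.3] T [-0.647  0.589  0.915] yaw -37.72357091937876 0.2009411918247964 [ 0.52  0.56 -0.81  1.86  0.5   0.94  0.4 ]
cup_red_center 0.61 [166.6 112.7] [ 0.4886 -0.017   0.069 ]
cup_mint_center 0.67 [140.7 250. ] [ 0.5471 -0.0946  0.069 ]
catch_bolt 0.96 [ 90.3 194.2] [ 0.4935 -0.1138  0.035 ]
scene 0.76 [ 0.48267792 -0.01668107  0.069     ]
side 0.93 [ 0.4924928  -0.01434034  0.069     ]
```

View pics/c.png

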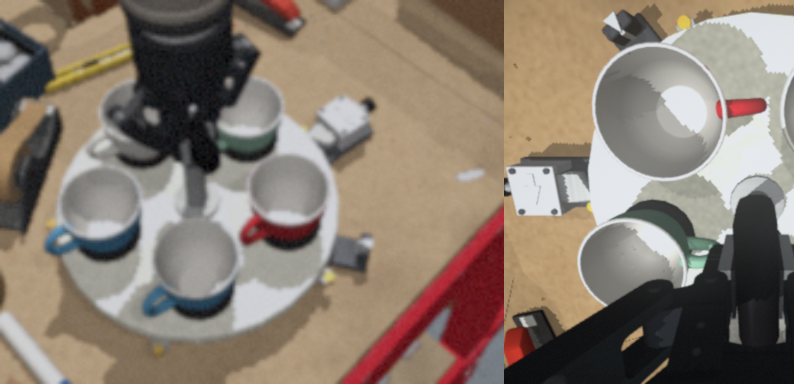

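All five cups are upright and red is at the pointer. The torque held at 0.92–0.94 N m over 0.8 s, about 6.8 N on the bolt. Handing in.

```bash
python3 -c "
from station import bot;print(bot.hand_in())"; python3 st.py
```

```text
the job is handed in; nothing more can be done
None
the job is handed in; nothing more can be done
```

The red cup is at the pointer, and the job was handed in at about 15 s on the robot's clock. The arm is still gripping the bar and pressing the carousel back against the catch.

I gripped the bar at 60 N and turned the carousel anticlockwise, with a fresh hold part-way. That took red to about 9° past the pointer. Turning gently back, I felt the catch stop it near where I expected.

**Last checks**
- **Press on the stop:** the torque held steady at about 0.92 N m, which is roughly 6.7 N on the bolt. While feeling for the stop it peaked at about 1.45 N m (around 11 N), and the pads twisted about 1–2° on the bar. I eased back from there.
- **Red cup position:** the wrist camera puts it at (0.489, -0.017). My estimate of the front place is (0.488, -0.015), so it is about 2 mm off.
- **Cameras that disagreed:** the scene and side views put red about 4–6 mm off that estimate, on opposite sides. The network never found the front place itself, so I worked it out from the axis and the pointer direction.
- **Cups:** all five look upright on their seats in the last pictures.
- **Ticket pad, marker and stapler:** the arm never went down near them, but I did not measure them again.

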